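# Set the stop gauge against its green stop

### The arm

A 6-joint arm with a two-finger parallel gripper is mounted at the origin on the work surface; the furniture and walls round the work are solid. World frame = base frame: x ahead of the robot, y to its left, z up, the work surface at z = 0. Lengths are in m, angles in rad, forces in N, time in s.
With the tool pointing down it reaches from about 0.35 to 0.775 m from the base axis. Payload 7.3 kg.
Tool frame: the origin (TCP) lies at the very end of the fingers, on their centre line; the grasp point (between the pads) lies 19 mm behind it; z points along the fingers, x is the direction in which the jaws open and shut, and the axes are right-handed (so a half turn about z gives the same grasp; the last joint's range is limited). The gripper opens to 92 mm and grips with 3 to 60 N. Pads are 19 mm wide; open, the fingers measure 130 mm over their backs; the gripper's body (75 mm by 190 mm) begins 47 mm behind the grasp point.
Start: joints at [1.081, 0.342, 1.524, -0, 1.275, -0.146], TCP at [0.177, 0.494, 0.227] pointing down, gripper open.
Joint ranges: [-2.53, 2.53], [-0.77, 2.02], [0.04, 2.7], [-1, 4.14], [0.28, 2.66], [-3.11, 3.11]. Speed limits (rad/s): [2.57, 2.57, 3.14, 3.14, 3.14, 3.14].

### API

Orientations are given as [roll, pitch, yaw] about the fixed x, y, z axes, in that order (R = Rz(yaw) Ry(pitch) Rx(roll)).
In Python, from cell import robot, read_camera, nets gives the robot as it stands. The module is installed in compiled form; this text tells all that it offers.
- The arm moves only by the tool carry_out, never from a script. Its arguments are lists of equal length, an entry for each row: "translation": the shift along the tool's x, y, z in m, a list of three; "turn": the turn, a rotation vector about the tool's x, y, z in rad, a list of three; "gripper": the gripper's target within -1 to 1 (shut at 1, half-way at 0, fully open at -1). A call has 1 to 10 rows; each row shifts and turns the commanded pose from where the row before left it, along the tool's axes as they then stand; what a row does not reach is not made up. A row lasts 1/10 s, in which the tool goes at most 50 mm and 8.59 degrees, less where a joint would pass 70% of its speed; a pose out of reach is approached as far as the arm can. A call with a gripper value outside its range is refused whole. The fingers move at their own pace and stop on an object; "squeeze" is the grip in N (left out, the last holds). Time passes only in rows, so rows that do not move let the fingers close. It gives the time, the measured TCP pose, the force and the opening at its end, in the units of the state.
- robot.observe(): the state, without advancing time (a new reading comes with each control period).
- read_camera(name): name is "scene" or "top"; returns a dict with "img" (400x640x3 uint8, red, green, blue), "fx", "fy", "cx", "cy" (pixels), "distortion" ([k1, k2, p1, p2, k3] as OpenCV has them; the pictures are not rectified), "world_from_camera" (4x4, takes a point from camera to world coordinates). Camera axes: x right, y down, z forward; pixel columns grow to the right and rows downward; lengths in m; the calibration is good to about 2 mm. A picture is of the moment at which its call begins. There is no depth.
- robot.hand_in(): hands the job in, once; it reports no verdict.
Trained networks look in a picture, given as the dict that the camera call returned (one of the last four; its "shot" number tells which), for a name from the list of things; names that differ only in an ending like _2 or _b are one class to them, and where a whole thing is asked for, a point or a joint stands for the part that bears it (a point fixed in the world has none). Each returns a list of dicts, best first, with "score" (0 to 1); they miss things now and then, are a little off and sometimes report something else, mostly with a low value. They report only what shows in the picture. A call takes as long as a camera call.
- nets.regions_of(picture, name): "region" (400x640 bool, what is visible of it) and "pixel" ([column, row] in pixels, amid what is visible of it).
- nets.tip_of(picture, name): "pixel" ([column, row] in pixels: a listed point, or the origin of a listed thing).
The state is a dict: "time": time; "qpos": joint angles; "qvel": joint speeds; "joint_efforts": joint torques, N m; "tool_pos": TCP position; "tool_rot": TCP orientation; "contact_force": force on the tool from outside, world axes, zero at the start; "torque": the same for the moment, N m; "opening": finger opening in m.
Only numpy, scipy, OpenCV 4.12 (cv2) and the standard library are available. Lean on these libraries where they do the work, as an engineer would, in place of code of your own. Each camera call takes 0.05 s, during which the arm holds its last target. There are 200 camera calls.

### The job

Set the stop gauge on the bench: with the fingertips, press down the round black pad in the middle of the slider to free its brake, keep it pressed while you push the slider along its rods until it rests against the green stop, then take your hand away so that the brake holds it there. Nothing is to be gripped or lifted: never force the slider along with the pad unpressed, press with no more than moderate force, and leave the other things on the bench where they lie.

Things in the scene. Friction and masses are not known exactly. Their poses are not given: they have to be found in the camera images.
- gauge: the stop gauge, fixed to the bench: a wooden plank 116 x 410 x 14 mm carrying two steel rods between dark wooden end blocks (end blocks 44 mm high). Origin at the centre of the plank's underside; its y axis runs along the rods (the sliding direction), x across them, z up
- slider: aluminium slider on the rods, 78 mm across (x), 80 mm along the rods (y), its flat top 44 mm above the bench. Slides along the gauge's y only and cannot leave the rods; its axes are the gauge's axes, its origin is below its middle at bench level. A spring brake holds it (about 17 N) until the pad is pressed; with the pad pressed it slides with about 1 N and a pressed fingertip carries it along by friction. It stops against either stop when their centres are 50 mm apart
- slider_mid (a point): centre of the slider's top face, 44 mm above the bench
- release_pad (a joint): how far the pad is pressed down (m): 0 up (brake on), 0.005 fully down against its limit. Moving down needs 7 N to start and 9 N at the bottom
- pad_top (a point): centre of the flat top of the round black rubber pad in the middle of the slider: a disc 36 mm across on top, sloping out to 52 mm at its foot, standing 9 mm above the slider's top (53 mm above the bench when up)
- green_stop: green stop block fixed across the rods, 74 mm across, 20 mm along the rods, top 48 mm above the bench with a low dark screw 16 mm wide to 54 mm. Origin at its centre at bench level. It can be at either end
- grey_stop: the same block in grey, on the other side of the slider: not the one to use
- spruce_block: spruce block 45x130x26 mm, loose, lying by the gauge; to be left alone. Origin at the centre of its underside
- spool_clamp: beech-and-rod spool clamp standing upright, 34 mm across, 86 mm tall, loose, lying by the gauge; to be left alone. Origin at the centre of its underside
- thumb_plane: small wooden plane 38x110x44 mm, loose, lying by the gauge; to be left alone. Origin at the centre of its underside
- eraser: blue and white eraser 24x45x13 mm, loose, lying by the gauge; to be left alone. Origin at the centre of its underside
- cork: cork 25 mm across, 25 mm tall, loose, lying by the gauge; to be left alone. Origin at the centre of its underside
- sanding_stick: small wooden stick 9x85x9 mm, loose, lying by the gauge; to be left alone. Origin at the centre of its underside

How it is judged:
By the outcome, as a careful person would: the job done as asked, in the order asked, and still so for the second after the job is handed in, with the robot touching nothing.
It also fails if it takes over 35 s, if anything falls off the work surface, if the arm or the gripper's body presses on something with over 40 N, if the wrist force passes 120 N, or if a joint passes its speed limit or range.

## Working session

There is one attempt and no reset: what is moved stays moved. The work goes in short steps, Python scripts to look and compute and a tool call to move; the robot and the scene stay as the last step left them, time stands still between calls to the robot, and variables do not carry over. Pictures are saved under pics/ and viewed, about 8 in all and at most 12, crops included, and the job is handed in when it is done.

Besides the shell and the picture viewer there is one more tool, called after "Emit:" as name(argument=value, ...), one argument or row to a line, values as JSON. carry_out: Moves the arm, as the interface text tells. Its arguments: {"type":"object","properties":{"translation":{"type":"array","items":{"type":"array","items":{"type":"number"}}},"turn":{"type":"array","items":{"type":"array","items":{"type":"number"}}},"gripper":{"type":"array","items":{"type":"number"}},"squeeze":{"type":"number"}},"required":["translation","turn","gripper"]}

```bash
mkdir -p pics
cat > h.py <<'E'
import numpy as np, cv2
from cell import robot, read_camera, nets
def ray(p,px):
    K=np.array([[p['fx'],0,p['cx']],[0,p['fy'],p['cy']],[0,0,1]]);T=np.array(p['world_from_camera'])
    u=cv2.undistortPoints(np.array([[px]],float),K,np.array(p['distortion'],float))[0,0]
    return T[:3,3],T[:3,:3]@np.array([u[0],u[1],1])
def atz(p,px,z):
    o,d=ray(p,px); return o+d*(z-o[2])/d[2]
def tri(a,pa,b,pb):
    A=np.zeros((3,3));B=np.zeros(3)
    for p,x in((a,pa),(b,pb)):
        o,d=ray(p,x);d=d/np.linalg.norm(d);M=np.eye(3)-np.outer(d,d);A+=M;B+=M@o
    return np.linalg.solve(A,B)
def save(p,n): cv2.imwrite('pics/'+n,cv2.cvtColor(p['img'],cv2.COLOR_RGB2BGR))
E
python3 - <<'E'
from h import *
np.set_printoptions(precision=4,suppress=True)
s=read_camera('scene');t=read_camera('top');save(s,'s1.png');save(t,'t1.png')
for n,z in [('pad_top',.053),('slider_mid',.044),('green_stop',0),('grey_stop',0),('gauge',0),('slider',0),('spool_clamp',0)]:
    a=nets.tip_of(s,n)[:2];b=nets.tip_of(t,n)[:2]
    print(n,[(x['pixel'],round(x['score'],2),atz(s,x['pixel'],z)[:2]) for x in a],[(x['pixel'],round(x['score'],2),atz(t,x['pixel'],z)[:2]) for x in b])
    if a and b: print('  tri',tri(s,a[0]['pixel'],t,b[0]['pixel']))
print(robot.observe())
E
```

```text
pad_top [([350.8, 204.7], 0.71, array([ 0.5928, -0.0304]))] [([345.7, 186.1], 0.88, array([ 0.5799, -0.0345])), ([345.4, 185.7], 0.22, array([ 0.5807, -0.0339]))]
  tri [ 0.5798 -0.0348  0.0694]
slider_mid [([353.1, 210.4], 0.66, array([ 0.5881, -0.0392]))] [([346.3, 184.4], 0.65, array([ 0.584 , -0.0363]))]
  tri [ 0.5849 -0.0382  0.0466]
green_stop [([398.0, 268.0], 0.59, array([ 0.5336, -0.1774]))] [([408.0, 204.9], 0.72, array([ 0.5413, -0.1771]))]
  tri [ 0.5405 -0.1776 -0.0096]
grey_stop [([311.1, 184.8], 0.95, array([0.6378, 0.1   ]))] [([282.7, 162.2], 0.91, array([0.6355, 0.1044]))]
  tri [ 0.6368  0.1023 -0.0003]
gauge [([352.3, 222.5], 0.55, array([ 0.5887, -0.04  ]))] [([343.5, 185.5], 0.66, array([ 0.5838, -0.0328])), ([295.6, 109.5], 0.37, array([0.7548, 0.0762]))]
  tri [ 0.5858 -0.0365  0.0008]
slider [([348.8, 221.8], 0.61, array([ 0.5863, -0.0323]))] [([344.7, 185.2], 0.94, array([ 0.5845, -0.0355]))]
  tri [ 0.5838 -0.0344  0.0044]
spool_clamp [([434.8, 236.1], 0.59, array([ 0.6498, -0.2138]))] [([343.6, 183.8], 0.74, array([ 0.5876, -0.033 ])), ([424.5, 154.0], 0.59, array([ 0.6555, -0.2135]))]
  tri [ 0.6027 -0.1241  0.0334]
{'time': 0.8, 'qpos': array([ 1.081 ,  0.342 ,  1.5241,  0.    ,  1.2754, -0.146 ]), 'qvel': array([-0.    , -0.0007, -0.0009, -0.0004,  0.0012,  0.0008]), 'joint_efforts': array([ -0.002 , -43.1079, -24.4469,   0.0717,   0.048 ,   0.    ]), 'tool_pos': array([0.177 , 0.4943, 0.2267]), 'tool_rot': array([ 3.1416, -0.0001,  1.227 ]), 'contact_force': array([ 0.1889,  0.7728, -0.5767]), 'torque': array([ 0.036 ,  0.0067, -0.0396]), 'opening': 0.0914769947395201}
```

View pics/t1.png

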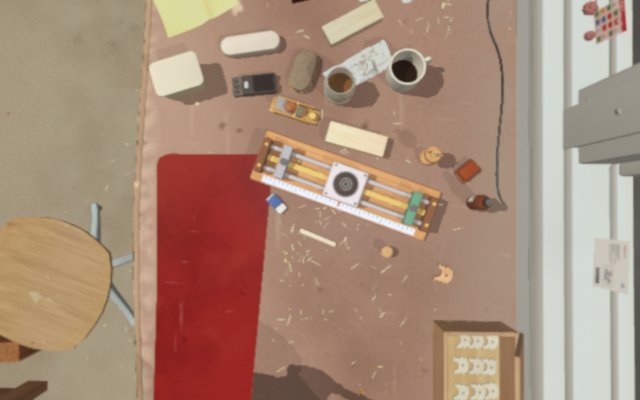

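View pics/s1.png

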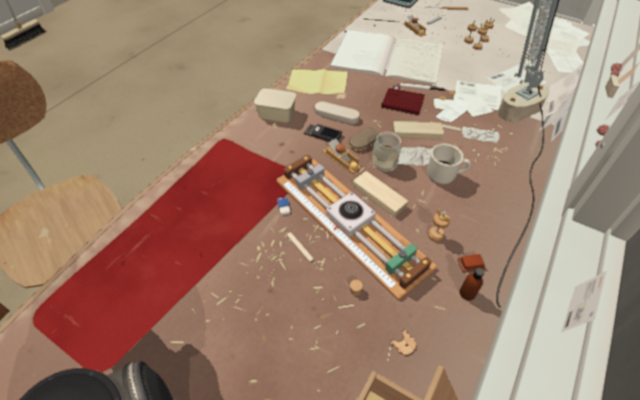

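The top view shows the slider at about (346,184), the green stop at (414,208) on the robot's right, and the grey stop at (283,162). The scene view agrees, with the green stop at about (403,262). Next I'll refine the axis and the pad from the regions.

Run:
```python
from h import *
np.set_printoptions(precision=4,suppress=True)
s=read_camera('scene');t=read_camera('top')
for nm,p in (('scene',s),('top',t)):
  for n,z in [('pad_top',.05),('release_pad',.05),('slider',.044),('green_stop',.048),('grey_stop',.048),('gauge',.014)]:
    for r in nets.regions_of(p,n)[:1]:
        R=r['region'];ys,xs=np.nonzero(R)
        q=np.array([atz(p,(x,y),z)[:2] for x,y in zip(xs,ys)],np.float32)
        (c,w,a)=cv2.minAreaRect(q*1000)
        print(nm,n,round(r['score'],2),R.sum(),'px',xs.mean().round(1),ys.mean().round(1),'mean',q.mean(0),'rect',np.round(c,1),np.round(w,1),round(a,1))
  # dark pad blob near centre
  g=cv2.cvtColor(p['img'],cv2.COLOR_RGB2GRAY); c=(350,208) if nm=='scene' else (346,184)
  m=np.zeros_like(g);cv2.circle(m,c,17,255,-1);b=(g<90)&(m>0)
  ys,xs=np.nonzero(b);print(nm,'dark',len(xs),xs.mean(),ys.mean(),xs.min(),xs.max(),ys.min(),ys.max(),atz(p,(xs.mean(),ys.mean()),.049)[:2])
a=cv2.resize(s['img'][140:310,260:450],None,fx=3,fy=3);b=cv2.resize(t['img'][120:250,240:450],None,fx=3,fy=3)
cv2.imwrite('pics/c_s.png',a[:,:,::-1]);cv2.imwrite('pics/c_t.png',b[:,:,::-1])
```

```text
scene pad_top 0.6 333 px 350.2 209.6 mean [ 0.5826 -0.0347] rect [583.3 -35. ] [47.1 50. ] 31.2
scene release_pad 0.89 269 px 350.7 209.3 mean [ 0.5837 -0.0352] rect [584.5 -34.5] [44.7 41.4] 29.2
scene slider 0.62 1241 px 349.7 213.4 mean [ 0.5773 -0.0366] rect [576.2 -35.5] [89.5 94.2] 69.7
scene green_stop 0.6 509 px 400.3 258.4 mean [ 0.5266 -0.1781] rect [ 528.4 -178.2] [29.7 89.9] 72.3
scene grey_stop 0.88 379 px 309.6 176.0 mean [0.6234 0.0941] rect [623.6  93.9] [39.8 85.7] 71.6
scene gauge 0.86 7476 px 356.3 227.6 mean [ 0.5742 -0.0517] rect [587.  -26.4] [435.5 121.7] 70.6
scene dark 211 350.7156398104265 210.86255924170615 340 361 202 218 [ 0.5806 -0.037 ]
top pad_top 0.56 414 px 345.4 183.6 mean [ 0.5853 -0.034 ] rect [584.5 -33.2] [46.8 46.7] 0.3
top release_pad 0.98 397 px 345.6 183.4 mean [ 0.5857 -0.0345] rect [585.6 -35.3] [44.7 46.7] 0.4
top slider 0.83 1367 px 345.0 183.9 mean [ 0.5849 -0.0336] rect [583.1 -33. ] [80.4 83. ] 71.0
top green_stop 0.72 388 px 412.0 208.0 mean [ 0.5345 -0.1754] rect [ 535.  -175.4] [24.5 74.7] 70.3
top grey_stop 0.69 328 px 284.0 160.5 mean [0.6341 0.0973] rect [632.9  98.7] [23.1 72.8] 69.2
top gauge 0.7 8738 px 345.3 185.0 mean [ 0.5843 -0.0358] rect [584.  -35.8] [409.5 116.8] 70.6
top dark 168 345.4107142857143 183.98809523809524 335 355 174 194 [ 0.5846 -0.0341]
```

View pics/c_t.png

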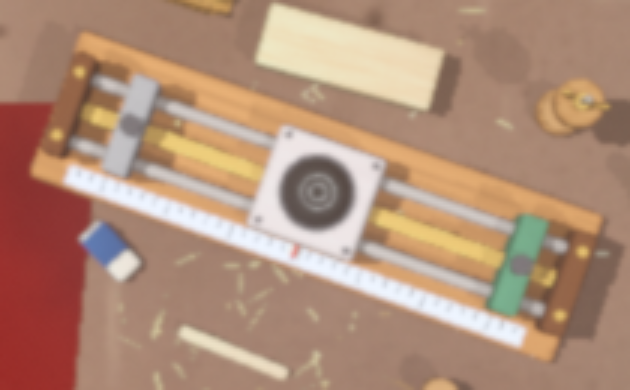

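Emit:
carry_out(
  translation=[
    [0,0,0],
  ],
  turn=[
    [0,0,0],
  ],
  gripper=[1],
)

```text
time: 1.6
tool_pos: [0.1769, 0.4943, 0.2267]
tool_rot: [3.142, -0.0, 1.227]
contact_force: [0.4, 0.2, -0.7]
opening: 0.0877
```

Emit:
carry_out(
  translation=[
    [-0.0257,0.0401,0],
    [-0.0257,0.0401,0],
    [-0.0257,0.0401,0],
    [-0.0257,0.0401,0],
    [-0.0257,0.0401,0],
    [-0.0257,0.0401,0],
    [-0.0257,0.0401,0],
    [-0.0257,0.0401,0],
    [-0.0257,0.0401,0],
    [-0.0257,0.0401,0],
  ],
  turn=[
    [0,0,0],
    [0,0,0],
    [0,0,0],
    [0,0,0],
    [0,0,0],
    [0,0,0],
    [0,0,0],
    [0,0,0],
    [0,0,0],
    [0,0,0],
  ],
  gripper=[1,1,1,1,1,1,1,1,1,1],
)

```text
time: 2.6
tool_pos: [0.4688, 0.1154, 0.227]
tool_rot: [3.141, -0.001, 1.227]
contact_force: [1.2, 0.9, 0.4]
opening: 0.0085
```

Emit:
carry_out(
  translation=[
    [-0.0257,0.0401,0],
    [-0.0257,0.0401,0],
    [-0.0257,0.0401,0],
    [-0.0257,0.0401,0],
    [0,0,0],
    [0,0,0],
    [0,0,0],
    [0,0,0],
    [0,0,0],
    [0,0,0],
  ],
  turn=[
    [0,0,0],
    [0,0,0],
    [0,0,0],
    [0,0,0],
    [0,0,0.142],
    [0,0,0.142],
    [0,0,0.142],
    [0,0,0.142],
    [0,0,0.142],
    [0,0,0.142],
  ],
  gripper=[1,1,1,1,1,1,1,1,1,1],
)

```text
time: 3.6
tool_pos: [0.5842, -0.0337, 0.2266]
tool_rot: [-3.141, 0.0, 0.369]
contact_force: [-0.0, -0.1, 0.6]
opening: 0.0006
```

Emit:
carry_out(
  translation=[
    [0,0,0],
    [0,0,0],
    [0,0,0],
    [0,0,0],
    [0,0,0],
    [0,0,0],
  ],
  turn=[
    [0,0,0.142],
    [0,0,0.142],
    [0,0,0.142],
    [0,0,0.142],
    [0,0,0.142],
    [0,0,0],
  ],
  gripper=[1,1,1,1,1,1],
)

```text
time: 4.2
tool_pos: [0.5842, -0.0337, 0.2267]
tool_rot: [-3.142, 0.0, -0.336]
contact_force: [-0.0, -0.4, 0.6]
opening: 0.0003
```

Emit:
carry_out(
  translation=[
    [0,0.001,0.04],
    [0,0,0.04],
    [0,0,0.04],
    [0,0,0.03],
    [0,0,0.013],
    [0,0,0],
  ],
  turn=[
    [0,0,0],
    [0,0,0],
    [0,0,0],
    [0,0,0],
    [0,0,0],
    [0,0,0],
  ],
  gripper=[1,1,1,1,1,1],
)

```text
time: 4.8
tool_pos: [0.583, -0.0345, 0.0622]
tool_rot: [3.141, 0.003, -0.333]
contact_force: [-0.4, 0.2, 0.6]
opening: 0.0006
```

Run:
```python
from h import *
s=read_camera('scene')
cv2.imwrite('pics/c2.png',cv2.resize(s['img'][100:310,230:480],None,fx=3,fy=2.8)[:,:,::-1])
o=robot.observe();print(o['contact_force'],o['tool_pos'])
```

```text
[ 0.36911877 -0.03096081  0.81248346] [ 0.58414143 -0.03464053  0.063917  ]
```

View pics/c2.png

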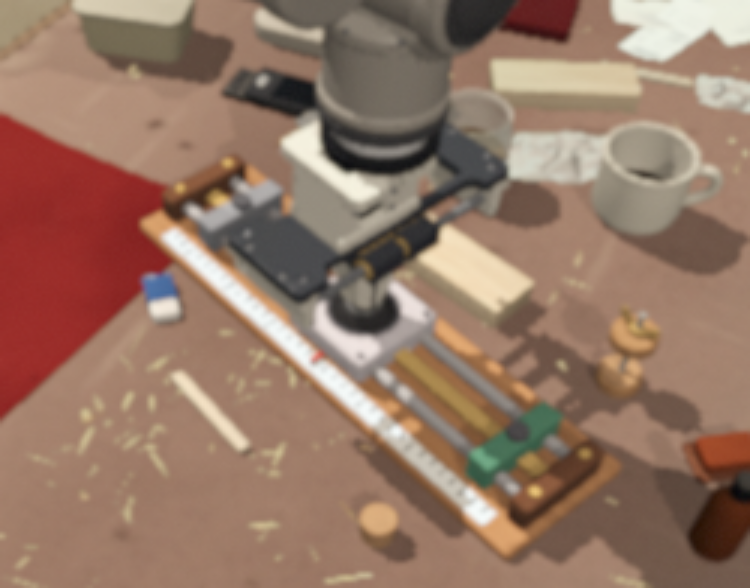

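The closed fingertips stand centred over the pad, at crop (365,300), with nothing else near them. Now I'll press in small steps.

Emit:
carry_out(
  translation=[
    [0,0,0.005],
    [0,0,0.003],
    [0,0,0.002],
    [0,0,0.002],
    [0,0,0],
  ],
  turn=[
    [0,0,0],
    [0,0,0],
    [0,0,0],
    [0,0,0],
    [0,0,0],
  ],
  gripper=[1,1,1,1,1],
)

```text
time: 5.35
tool_pos: [0.5844, -0.0347, 0.0526]
tool_rot: [-3.141, -0.001, -0.335]
contact_force: [-1.9, -1.0, 7.4]
opening: 0.0004
```

Emit:
carry_out(
  translation=[
    [0,0,0.002],
    [0,0,0.001],
    [0,0,0],
  ],
  turn=[
    [0,0,0],
    [0,0,0],
    [0,0,0],
  ],
  gripper=[1,1,1],
)

```text
time: 5.65
tool_pos: [0.5844, -0.0347, 0.0499]
tool_rot: [-3.141, -0.002, -0.335]
contact_force: [-2.7, -0.1, 8.4]
opening: 0.0004
```

Emit:
carry_out(
  translation=[
    [0,0,0.001],
    [0,0,0.001],
    [0,0,0],
  ],
  turn=[
    [0,0,0],
    [0,0,0],
    [0,0,0],
  ],
  gripper=[1,1,1],
)

```text
time: 5.95
tool_pos: [0.5844, -0.0347, 0.0482]
tool_rot: [-3.141, -0.002, -0.335]
contact_force: [-2.1, -0.2, 9.2]
opening: 0.0005
```

Nearly at the bottom. I'll press a little more so it seats on its limit.

Emit:
carry_out(
  translation=[
    [0,0,0.001],
    [0,0,0],
  ],
  turn=[
    [0,0,0],
    [0,0,0],
  ],
  gripper=[1,1],
)

```text
time: 6.15
tool_pos: [0.5846, -0.0346, 0.0481]
tool_rot: [-3.141, -0.002, -0.335]
contact_force: [-4.9, 1.2, 14.8]
opening: 0.0004
```

Emit:
carry_out(
  translation=[
    [0,0.003,0.0003],
    [0,0.005,0],
    [0,0.006,0],
    [0,0.006,0],
    [0,0.006,0],
    [0,0.006,0],
    [0,0.005,0],
    [0,0.003,0],
    [0,0,0],
  ],
  turn=[
    [0,0,0],
    [0,0,0],
    [0,0,0],
    [0,0,0],
    [0,0,0],
    [0,0,0],
    [0,0,0],
    [0,0,0],
    [0,0,0],
  ],
  gripper=[1,1,1,1,1,1,1,1,1],
)

```text
time: 7.05
tool_pos: [0.5712, -0.0727, 0.0481]
tool_rot: [-3.141, -0.002, -0.335]
contact_force: [-5.7, 0.7, 18.1]
opening: 0.0002
```

Run:
```python
from h import *
np.set_printoptions(precision=4,suppress=True)
t=read_camera('top');s=read_camera('scene')
for p in (t,s):
  for n,z in (('slider',.044),('green_stop',.048)):
    for r in nets.regions_of(p,n)[:1]: 
        ys,xs=np.nonzero(r['region']);print(n,round(r['score'],2),len(xs),np.mean([atz(p,(x,y),z)[:2] for x,y in zip(xs,ys)],0))
cv2.imwrite('pics/c3.png',np.vstack([cv2.resize(s['img'][150:310,260:450],None,fx=2,fy=1.8),cv2.resize(t['img'][120:250,260:450],None,fx=2,fy=2)])[:,:,::-1])
o=robot.observe();print(o['contact_force'],o['tool_pos'])
```

```text
slider 0.96 650 [ 0.5583 -0.0909]
green_stop 0.67 441 [ 0.527  -0.1785]
[-5.6366  1.3981 17.7917] [ 0.5713 -0.0725  0.0481]
```

View pics/c3.png

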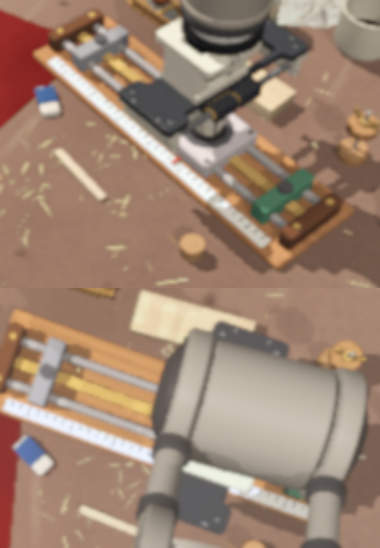

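The slider travels with the fingertips. About 59 mm remain, so I'll go on and then creep into the stop.

Emit:
carry_out(
  translation=[
    [-0.0003,0.003,0],
    [0,0.006,0],
    [0,0.007,0],
    [0,0.007,0],
    [0,0.007,0],
    [0,0.007,0],
    [0,0.007,0],
    [0,0.005,0],
    [0,0.003,0],
    [0,0,0],
  ],
  turn=[
    [0,0,0],
    [0,0,0],
    [0,0,0],
    [0,0,0],
    [0,0,0],
    [0,0,0],
    [0,0,0],
    [0,0,0],
    [0,0,0],
    [0,0,0],
  ],
  gripper=[1,1,1,1,1,1,1,1,1,1],
)

```text
time: 8.35
tool_pos: [0.5539, -0.122, 0.0481]
tool_rot: [3.141, -0.003, -0.335]
contact_force: [-5.2, 1.3, 17.1]
opening: 0.0006
```

Emit:
carry_out(
  translation=[
    [0,0.001,0],
    [0,0.0015,0],
    [0,0.0015,0],
    [0,0,0],
  ],
  turn=[
    [0,0,0],
    [0,0,0],
    [0,0,0],
    [0,0,0],
  ],
  gripper=[1,1,1,1],
)

```text
time: 8.75
tool_pos: [0.5527, -0.1253, 0.0481]
tool_rot: [-3.141, -0.003, -0.335]
contact_force: [-5.2, 1.6, 18.6]
opening: 0.0003
```

Emit:
carry_out(
  translation=[
    [0,0.001,0],
    [0,0.001,0],
    [0,0.001,0],
    [0,0,0],
  ],
  turn=[
    [0,0,0],
    [0,0,0],
    [0,0,0],
    [0,0,0],
  ],
  gripper=[1,1,1,1],
)

```text
time: 9.15
tool_pos: [0.5517, -0.1281, 0.048]
tool_rot: [-3.141, -0.003, -0.335]
contact_force: [-5.7, 1.5, 18.1]
opening: 0.0002
```

Emit:
carry_out(
  translation=[
    [0,0.001,0],
    [0,0.001,0],
    [0,0,0],
  ],
  turn=[
    [0,0,0],
    [0,0,0],
    [0,0,0],
  ],
  gripper=[1,1,1],
)

```text
time: 9.45
tool_pos: [0.5511, -0.13, 0.0481]
tool_rot: [-3.141, -0.003, -0.335]
contact_force: [-3.9, 2.6, 18.8]
opening: 0.0003
```

Emit:
carry_out(
  translation=[
    [0,0.001,0],
    [0,0.001,0],
    [0,0,0],
  ],
  turn=[
    [0,0,0],
    [0,0,0],
    [0,0,0],
  ],
  gripper=[1,1,1],
)

```text
time: 9.75
tool_pos: [0.5506, -0.1313, 0.048]
tool_rot: [-3.14, -0.003, -0.335]
contact_force: [-3.7, 4.9, 18.4]
opening: 0.0006
```

Emit:
carry_out(
  translation=[
    [0,0.001,0],
    [0,0.001,0],
    [0,0,0],
  ],
  turn=[
    [0,0,0],
    [0,0,0],
    [0,0,0],
  ],
  gripper=[1,1,1],
)

```text
time: 10.05
tool_pos: [0.5505, -0.1316, 0.048]
tool_rot: [-3.138, -0.003, -0.335]
contact_force: [-1.5, 11.6, 18.0]
opening: 0.0005
```

It's firmly against the stop: about 10 N along the rods, and the tool has stalled. I'll ease the push partway while still pressed, then lift straight up.

Emit:
carry_out(
  translation=[
    [0,-0.0008,0],
    [0,-0.0007,0],
    [0,0,0],
  ],
  turn=[
    [0,0,0],
    [0,0,0],
    [0,0,0],
  ],
  gripper=[1,1,1],
)

```text
time: 10.35
tool_pos: [0.5506, -0.1313, 0.0481]
tool_rot: [-3.14, -0.003, -0.335]
contact_force: [-3.6, 5.7, 17.6]
opening: 0.0005
```

Emit:
carry_out(
  translation=[
    [0,0,-0.003],
    [0,0,-0.003],
    [0,0,-0.004],
    [0,0,-0.02],
    [0,0,-0.04],
    [0,0,-0.04],
    [0,0,-0.04],
    [0,0,-0.03],
    [0,0,0],
  ],
  turn=[
    [0,0,0],
    [0,0,0],
    [0,0,0],
    [0,0,0],
    [0,0,0],
    [0,0,0],
    [0,0,0],
    [0,0,0],
    [0,0,0],
  ],
  gripper=[1,1,1,1,1,1,1,1,1],
)

```text
time: 11.25
tool_pos: [0.5516, -0.1332, 0.2304]
tool_rot: [3.141, -0.009, -0.335]
contact_force: [-0.4, -0.3, 0.9]
opening: 0.0003
```

Emit:
carry_out(
  translation=[
    [0,-0.04,0],
    [0,-0.05,0],
    [0,-0.05,0],
    [0,-0.05,0],
    [0,-0.05,0],
    [0,-0.05,0],
    [0,0,0],
    [0,0,0],
  ],
  turn=[
    [0,0,0],
    [0,0,0],
    [0,0,0],
    [0,0,0],
    [0,0,0],
    [0,0,0],
    [0,0,0],
    [0,0,0],
  ],
  gripper=[1,1,1,1,1,1,1,1],
)

```text
time: 12.05
tool_pos: [0.6444, 0.1427, 0.2237]
tool_rot: [3.14, 0.002, -0.333]
contact_force: [0.1, -0.2, -0.2]
opening: 0.0006
```

Run:
```python
from h import *
np.set_printoptions(precision=4,suppress=True)
t=read_camera('top');s=read_camera('scene')
for nm,p in (('top',t),('scene',s)):
  for n,z in (('slider',.044),('release_pad',.05),('green_stop',.048)):
    for r in nets.regions_of(p,n)[:1]: 
        ys,xs=np.nonzero(r['region']);print(nm,n,round(r['score'],2),len(xs),np.mean([atz(p,(x,y),z)[:2] for x,y in zip(xs,ys)],0))
cv2.imwrite('pics/c4.png',np.vstack([cv2.resize(s['img'][170:310,260:450],None,fx=3,fy=2,),cv2.resize(t['img'][130:240,260:450],None,fx=3,fy=2.8)])[:,:,::-1])
o=robot.observe();print(o['contact_force'],o['tool_pos'],o['time'])
```

```text
top slider 0.93 1403 [ 0.551  -0.1298]
top release_pad 0.87 404 [ 0.5515 -0.1303]
top green_stop 0.74 367 [ 0.5344 -0.1766]
scene slider 0.64 1369 [ 0.5454 -0.1298]
scene release_pad 0.71 387 [ 0.5497 -0.1308]
[ 0.6295  0.0554 -0.2809] [0.6449 0.1406 0.2257] 12.45
```

View pics/c4.png

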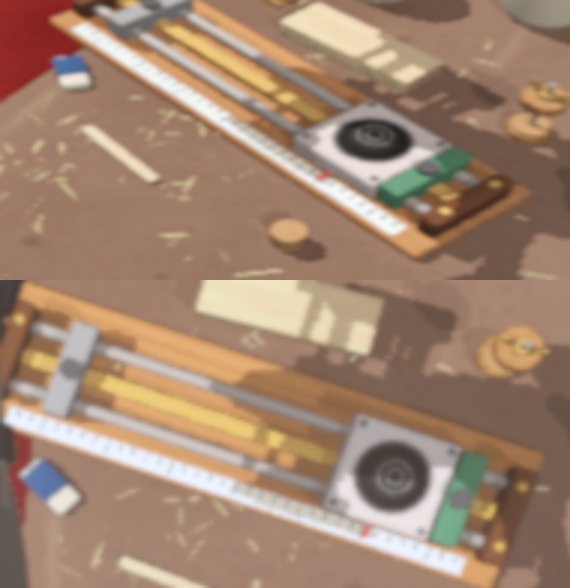

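The slider now touches the green stop in both views. Pad to stop measures about 49 mm, against 50 mm nominal. The other things are where they were.

```bash
python3 -c "
from cell import robot
print(robot.hand_in())"
```

```text
the job is handed in; nothing more can be done
None
```

The slider rests against the green stop with the brake holding it, and the job is handed in; no verdict was reported.

- **Press:** with the gripper shut, I pressed the pad down to its limit, 5 mm, at 15–19 N.
- **Slide:** I kept it pressed and slid about 102 mm until the tool stalled against the stop at about 10 N along the rods. I eased that push to about 4 N before lifting straight off and moving clear.
- **Final position:** both views show the slider touching the stop. The pad-to-stop distance from the top view is about 49 mm, against 50 mm nominal.
- **Other things:** those in the last picture (spruce block, spool clamp, eraser, cork and sanding stick) looked where they had been. The thumb plane was out of the crop, but the arm stayed well above it.
- **Hand clear:** the measured force was about zero, with the tool 0.22 m above the bench and all done by about 12.5 s of the 35 s.

**Checks that failed or disagreed:**
- In the last scene view the network did not report the green stop, so the 49 mm rests on the top view alone.
- The first pad-centre readings differed by 13 mm between the two cameras. I used the region centres instead, which agreed to about 2 mm.
- A sideways force of about 5 N across the rods showed throughout the slide.

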